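# Set the print carriage in its service notch

### The job

On the opened printer, push the print carriage along its rail towards the white service clip until you feel its spring latch click over the low hump and drop into the clip's notch; do not force it on over the high hump. Push the carriage only (leave the latch pin and the loose things around the printer alone), then take the hand away and leave the carriage resting in the notch.

Things in the scene. Friction and masses are not known exactly. Their poses are not given: they have to be found in the camera images.
- chassis: Opened printer, fixed: black tray 250 (x) x 470 (y) x 22 mm high; end walls 12 mm thick, 55 mm high at y = -228, +228 mm; carriage rod 10 mm thick at x = -70, 78 mm high, with 90 mm high end brackets; aluminium rail 14 mm wide, top 50 mm high, at x = +85. Origin: centre of underside. +x away from the robot at yaw 0 (varies 0.3 rad either way); +y is the push direction.
- carriage (a joint): Travel of the print carriage along chassis +y, m, 0 to 0.22; at q its centre is at chassis y = -0.11 + q. Plain black block 120 (chassis x -60 to +60) x 100 (travel) x 75 mm high, from 40 to 115 mm above the bench, white cartridge tops flush in it; latch pin and guide stick out 35 mm on the +x side. Cannot leave the rail. Slides with about 1 N.
- push_face (a point): Middle of the carriage's flat -y end face, 85 mm above the bench (30 mm below the carriage top). Pushing here along chassis +y moves the carriage to the clip. At the start at least 80 mm are free between this face and the tray's end wall. Axes as the chassis.
- latch: Spring latch of the carriage: upright steel pin 6 mm thick, 70 mm high, 8 mm roller at its foot, 14 mm head above, in a grey guide in the middle of the carriage's +x side, over the rail. It moves only up and down on its spring (5 N, 800 N/m) as it rides over the clip. The robot must not touch it. Origin: lowest point of the roller.
- latch_tip (a point): Lowest point of the latch's roller (radius 4 mm), level with the middle of the carriage along the travel (50 mm ahead of the push face). Axes as the chassis.
- clip_notch (a point): Middle of the notch of the white clip (18 x 41 mm) on the rail; its place varies. Axes as the chassis. Along +y: rounded low hump (felt from -18 mm, crest -9 mm, 5 mm high, 5 to 8 N), notch at 0 where the carriage jumps on and the force dips, steep high hump (crest +11 mm, 9 mm high, 12 N or more). From -6 mm on the spring draws the latch home if let go: within 1 mm along y, 0 to 2 mm above it.
- cartridge: Bystander: loose black ink cartridge standing on the bench, 40 x 22 x 58 mm high. Origin: centre of its underside.
- screwdriver: Bystander: loose screwdriver lying on the bench beyond the printer, 160 mm long along its x axis.
- screw_jar: Bystander: small loose clear jar, 48 mm in diameter, 50 mm high. Origin: centre of its underside.

How it is judged:
At the end, for the whole second after the job is handed in: The carriage is at rest with its latch tip dropped in the notch of the service clip: within 3 mm of the notch along the rail and less than 3 mm above its bottom (y of latch_tip in the frame of clip_notch between -0.003 and 0.003 m and z of latch_tip in the frame of clip_notch below 0.003 m and velocity of joint carriage between -0.005 and 0.005 m/s); the robot touches nothing.
It fails at once if the carriage is forced past the notch over the high hump (y of latch_tip in the frame of clip_notch above 0.012 m).
It fails at once if the robot touches the latch pin (contact force between latch and the arm above 0.5 N or contact force between latch and the fingers above 0.5 N).
It fails at once if a loose thing beside the printer is moved or lifted (distance of any of cartridge, screwdriver, screw_jar from where it was at the start of the episode above 0.02 m).
It also fails if it takes over 38 s, if anything falls off the work surface, if the arm or the gripper's body presses on something with over 40 N, if the wrist force passes 120 N, or if a joint passes its speed limit or range.

### The arm

A 6-joint arm with a two-finger parallel gripper is mounted at the origin on the work surface. World frame = base frame: x ahead of the robot, y to its left, z up, the work surface at z = 0. Lengths are in m, angles in rad, forces in N, time in s.
With the tool pointing down it reaches from about 0.375 to 0.9 m from the base axis. Payload 3.1 kg.
Tool frame: the origin (TCP) lies on the front face of the gripper's body, between the roots of the fingers; the fingertips stand 73 mm ahead of it and the grasp point (between the pads) lies 54 mm ahead of it; z points along the fingers, y is the direction in which the jaws open and shut (so a half turn about z gives the same grasp; the last joint's range is limited). The gripper opens to 85 mm and grips with 20 to 120 N. Pads are 22 mm wide; open, the fingers measure 114 mm over their backs; the gripper's body (76 mm by 85 mm) begins 54 mm behind the grasp point. The pads swing forward as they close: fully open they stand 13 mm farther back than shut.
Start: joints at [0.935, 0.527, 1.433, -0, 1.181, -0.178], TCP at [0.276, 0.561, 0.304] pointing down, gripper open.
Joint ranges: [-3.08, 3.08], [-0.75, 2.2], [0.22, 2.44], [-1.43, 4.57], [0, 2.65], [-2.85, 2.85]. Speed limits (rad/s): [2.79, 2.79, 3.14, 3.14, 3.14, 3.14].

### API

Orientations are given as a unit quaternion [w, x, y, z].
In Python, from workcell import ctrl, imaging gives the robot as it stands. The module is installed in compiled form; this text tells all that it offers.
- The arm moves only by the tool apply_moves, never from a script. Its argument "rows" is text: rows parted by semicolons, each of 5 numbers parted by spaces: the gripper's target within -1 to 1 (fully open at 1, half-way at 0, shut at -1), then the shift along the tool's x, y, z in mm, then the turn about the tool's z in degrees. In form: claw x y z roll; .... A call has 1 to 5 rows; each row is the pose to reach, as a shift and turn from the pose commanded when the call began, along the tool's axes at that moment; what a row does not reach only later rows make up. A row lasts 1/12 s, in which the tool goes at most 41.7 mm and 7.16 degrees, less where a joint would pass 70% of its speed; a pose out of reach is approached as far as the arm can. A call with a gripper value outside its range is refused whole. The fingers move at their own pace and stop on an object; "grip_force" is the grip in N (left out, the last holds). Time passes only in rows, so rows that repeat a pose let the fingers close. It gives the time, the measured TCP pose, the force and the opening at its end, in the units of the state.
- ctrl.sense(): the state, without advancing time (a new reading comes with each control period).
- imaging.grab_frame(name): name is "scene" or "top"; returns a dict with "image" (384x512x3 uint8, red, green, blue), "range_z" (384x512 float32, m along the optical axis (not along the pixel's ray), 0 where there is no reading), "fx", "fy", "cx", "cy" (pixels), "origin" and "rotation" of the camera in the world. Camera axes: x right, y up, looking along -z (the intrinsics and any distortion apply to the point x, -y, -z); pixel columns grow to the right and rows downward; lengths in m; the calibration is good to about 2 mm. A picture is of the moment at which its call begins.
- ctrl.close_job(): hands the job in, once; it reports no verdict.
Trained networks look in a picture, given as the dict that the camera call returned (one of the last four; its "shot" number tells which), for a name from the list of things; names that differ only in an ending like _2 or _b are one class to them, and where a whole thing is asked for, a point or a joint stands for the part that bears it (a point fixed in the world has none). Each returns a list of dicts, best first, with "confidence" (0 to 1); they miss things now and then, are a little off and sometimes report something else, mostly with a low value. They report only what shows in the picture. A call takes as long as a camera call.
- imaging.find_in(target, picture): "centre" ([column, row] as shares, 0 to 1, of the picture: columns of its width, rows of its height, amid what is visible of it).
- imaging.cut_out(target, picture): "mask" (384x512 bool, what is visible of it) and "centre" ([column, row] as shares, 0 to 1, of the picture: columns of its width, rows of its height, amid what is visible of it).
The state is a dict: "clock": time; "joints": joint angles; "joint_velocities": joint speeds; "joint_torque": joint torques, N m; "position": TCP position; "tool_rot": TCP orientation; "contact_force": force on the tool from outside, world axes, zero at the start; "moment": the same for the moment, N m; "width": opening from 0.0 (shut) to 1.0 (fully open).
Only numpy, scipy, OpenCV 4.12 (cv2) and the standard library are available. Lean on these libraries where they do the work, as an engineer would, in place of code of your own. Each camera call takes 0.05 s, during which the arm holds its last target. There are 200 camera calls.

## Working session

There is one attempt and no reset: what is moved stays moved. The work goes in short steps, Python scripts to look and compute and a tool call to move; the robot and the scene stay as the last step left them, time stands still between calls to the robot, and variables do not carry over. Pictures are saved under pics/ and viewed, about 8 in all and at most 12, crops included, and the job is handed in when it is done.

Besides the shell and the picture viewer there is one more tool, called after "Emit:" as a command line: name --argument value ..., lists and objects as JSON in quotes. apply_moves: Moves the arm, as the interface text tells. Its arguments: {"type":"object","properties":{"rows":{"type":"string"},"grip_force":{"type":"number"}},"required":["rows"]}

```bash
mkdir -p pics; cat > h.py <<'E'
import numpy as np, cv2
from workcell import ctrl, imaging
def world(p):
    r=p["range_z"]; v,u=np.mgrid[0:384,0:512]
    c=np.stack([(u-p["cx"])/p["fx"]*r,-(v-p["cy"])/p["fy"]*r,-r],-1)
    W=c@np.array(p["rotation"]).T+np.array(p["origin"]); W[r<=0]=np.nan
    return W
E
python3 - <<'E'
from h import *
s=ctrl.sense(); print({k:np.round(s[k],3) for k in s})
ims=[]
for n in("scene","top"):
    p=imaging.grab_frame(n); W=world(p); np.savez(n,W=W,im=p["image"]); print(n,np.round(p["origin"],3),{k:p[k] for k in p if k in("fx","distortion","shot")},list(p))
    cv2.imwrite(f"pics/{n}0.png",p["image"][:,:,::-1])
    for t in("carriage","latch","clip_notch","chassis","cartridge","screwdriver","screw_jar"):
        for d in imaging.cut_out(t,p)[:2]:
            m=d["mask"]; print(t,round(d["confidence"],2),np.round(np.array(d["centre"])*[512,384]),m.sum(),np.round(np.nanmedian(W[m],0),3),np.round(np.nanpercentile(W[m],[2,98],axis=0),3).tolist())
E
python3 -c "
import cv2,numpy as np
a=[cv2.imread(f'pics/{n}0.png') for n in('scene','top')]
cv2.imwrite('pics/a.png',cv2.resize(np.hstack(a),(800,300)))"
```

```text
{'clock': np.float64(0.0), 'joints': array([ 0.936,  0.528,  1.434,  0.   ,  1.181, -0.179]), 'joint_velocities': array([ 0.   ,  0.002, -0.   , -0.001, -0.002, -0.001]), 'joint_torque': array([ 1.0000e-03, -4.4236e+01, -1.7802e+01, -0.0000e+00,  8.0000e-03,
        0.0000e+00]), 'position': array([0.275, 0.56 , 0.303]), 'tool_rot': array([-0.   ,  0.226,  0.974, -0.001]), 'contact_force': array([ 0.122, -0.161, -0.255]), 'moment': array([ 0.044,  0.061, -0.053]), 'width': np.float64(1.001)}Traceback (most recent call last):
  File "<stdin>", line 5, in <module>
  File "h.py", line 6, in world
    W=c@np.array(p["rotation"]).T+np.array(p["origin"]); W[r<=0]=np.nan
      ~^~~~~~~~~~~~~~~~~~~~~~~~~~
ValueError: matmul: Input operand 1 has a mismatch in its core dimension 0, with gufunc signature (n?,k),(k,m?)->(n?,m?) (size 4 is different from 3)
[ WARN:0@0.016] global loadsave.cpp:275 findDecoder imread_('pics/scene0.png'): can't open/read file: check file path/integrity
[ WARN:0@0.016] global loadsave.cpp:275 findDecoder imread_('pics/top0.png'): can't open/read file: check file path/integrity
Traceback (most recent call last):
cv2.error: OpenCV(4.12.0) :-1: error: (-5:Bad argument) in function 'resize'
> Overload resolution failed:
>  - src data type = object is not supported
>  - Expected Ptr<cv::UMat> for argument 'src'
```

Rotation is a quaternion.

```bash
cat > h.py <<'E'
import numpy as np, cv2
from scipy.spatial.transform import Rotation as R
from workcell import ctrl, imaging
def world(p):
    r=p["range_z"]; v,u=np.mgrid[0:384,0:512]
    c=np.stack([(u-p["cx"])/p["fx"]*r,-(v-p["cy"])/p["fy"]*r,-r],-1)
    M=R.from_quat(p["rotation"],scalar_first=True).as_matrix()
    W=c@M.T+np.array(p["origin"]); W[r<=0]=np.nan
    return W
E
python3 - <<'E'
from h import *
for n in("scene","top"):
    p=imaging.grab_frame(n); W=world(p); np.savez(n,W=W,im=p["image"]); print(n,np.round(p["origin"],3),p["fx"],list(p))
    cv2.imwrite(f"pics/{n}0.png",p["image"][:,:,::-1])
    for t in("carriage","latch","clip_notch","chassis","cartridge","screwdriver","screw_jar"):
        for d in imaging.cut_out(t,p)[:2]:
            m=d["mask"]; print(t,round(d["confidence"],2),np.round(np.array(d["centre"])*[512,384]),m.sum(),np.round(np.nanmedian(W[m],0),3),np.round(np.nanpercentile(W[m],[2,98],axis=0),3).tolist())
E
```

```text
scene [ 1.019 -0.417  0.817] 418.2923758963319 ['image', 'range_z', 'fx', 'fy', 'cx', 'cy', 'origin', 'rotation', 'shot']
carriage 0.88 [219. 195.] 2837 [ 0.54  -0.041  0.114] [[0.457, -0.084, 0.046], [0.6, 0.024, 0.119]]
latch 0.42 [233. 219.] 78 [ 0.6   -0.047  0.101] [[0.59, -0.052, 0.056], [0.604, -0.04, 0.122]]
clip_notch 0.65 [283. 206.] 212 [0.639 0.081 0.051] [[0.621, 0.061, 0.031], [0.648, 0.1, 0.06]]
clip_notch 0.55 [235. 207.] 16831 [ 0.56  -0.022  0.025] [[0.397, -0.206, 0.007], [0.696, 0.26, 0.118]]
chassis 0.97 [231. 204.] 16678 [ 0.559 -0.024  0.025] [[0.397, -0.205, 0.009], [0.696, 0.259, 0.118]]
cartridge 0.53 [349. 162.] 324 [0.65  0.319 0.037] [[0.629, 0.305, 0.0], [0.667, 0.347, 0.058]]
cartridge 0.26 [275. 254.] 408 [ 0.701 -0.023  0.022] [[0.683, -0.063, -0.0], [0.716, 0.036, 0.027]]
screwdriver 0.61 [274. 255.] 463 [ 0.702 -0.023  0.021] [[0.681, -0.063, -0.001], [0.727, 0.087, 0.027]]
screw_jar 0.57 [119. 242.] 496 [ 0.433 -0.239  0.045] [[0.404, -0.258, 0.006], [0.445, -0.216, 0.052]]
top [0.451 0.03  1.081] 374.1195595350102 ['image', 'range_z', 'fx', 'fy', 'cx', 'cy', 'origin', 'rotation', 'shot']
carriage 0.84 [272. 221.] 2088 [ 0.512 -0.02   0.117] [[0.443, -0.073, 0.088], [0.593, 0.031, 0.122]]
clip_notch 0.48 [235. 180.] 99 [0.631 0.085 0.055] [[0.62, 0.068, 0.047], [0.642, 0.101, 0.062]]
chassis 0.72 [255. 215.] 14905 [0.525 0.032 0.025] [[0.384, -0.19, 0.019], [0.683, 0.263, 0.12]]
cartridge 0.44 [149. 174.] 128 [0.64  0.322 0.054] [[0.627, 0.309, 0.013], [0.661, 0.341, 0.062]]
screwdriver 0.65 [268. 162.] 264 [ 0.697 -0.009  0.023] [[0.679, -0.054, 0.013], [0.725, 0.08, 0.029]]
screwdriver 0.53 [351. 256.] 287 [ 0.421 -0.228  0.05 ] [[0.4, -0.252, 0.004], [0.442, -0.21, 0.055]]
screw_jar 0.64 [351. 254.] 300 [ 0.423 -0.228  0.05 ] [[0.401, -0.262, 0.0], [0.444, -0.21, 0.055]]
```

View pics/top0.png

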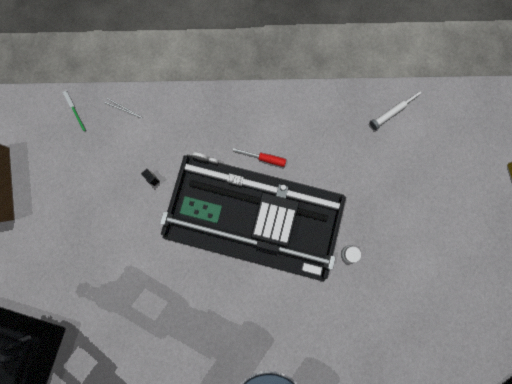

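View pics/scene0.png

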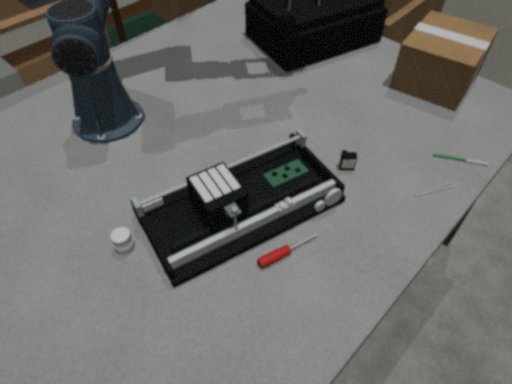

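The top view shows the printer with the carriage at (275,222), the clip at (235,180), the jar at (352,255) beside the −y end, the cartridge at (150,178) beyond the +y end and the screwdriver at (265,158). Next I fit the yaw and the push face.

```bash
python3 - <<'E'
from h import *
for n in("scene","top"):
    p=imaging.grab_frame(n); W=world(p)
    ch=imaging.cut_out("chassis",p)[0]["mask"]; ca=imaging.cut_out("carriage",p)[0]["mask"]
    P=W[ch&np.isfinite(W[...,2])]
    r=cv2.minAreaRect(P[P[:,2]<.035][:,:2].astype(np.float32)*1000); print(n,"tray",r)
    r2=cv2.minAreaRect(P[P[:,2]>.005][:,:2].astype(np.float32)*1000); print("all",r2)
    # rail
    ys=P[(P[:,2]>.043)&(P[:,2]<.058)]; 
    for yaw in (-0.24,):
        c=np.array(r[0])/1000; e=np.array([[np.cos(yaw),np.sin(yaw)],[-np.sin(yaw),np.cos(yaw)]])
        q=(ys[:,:2]-c)@e.T; k=(q[:,0]>.07)&(q[:,0]<.1); f=np.polyfit(q[k,1],q[k,0],1); print("rail n",k.sum(),"slope",f," yaw",yaw-np.arctan(f[0]))
        yaw2=yaw-np.arctan(f[0]); e=np.array([[np.cos(yaw2),np.sin(yaw2)],[-np.sin(yaw2),np.cos(yaw2)]])
        T=W[ca&(W[...,2]>.108)&(W[...,2]<.126)]; q=(T[:,:2]-c)@e.T
        print("car top in chassis",np.round(np.percentile(q,[1,5,50,95,99],axis=0),3).tolist(), "z",np.median(T[:,2]))
        for t in("clip_notch","latch"):
            D=imaging.cut_out(t,p)
            if D:
                T=W[D[0]["mask"]]; T=T[np.isfinite(T[:,2])]; q=(T[:,:2]-c)@e.T
                print(t,D[0]["confidence"],np.round(np.percentile(q,[2,50,98],axis=0),3).tolist())
                T=np.c_[q,T[:,2]]; o=np.argsort(q[:,1]); 
                if t[0]=="c": print(np.round(T[o][::max(1,len(o)//25),1:]*1000).astype(int).tolist())
    im=p["image"][:,:,::-1]; print(ctrl.sense()["clock"])
E
```

```text
scene tray ((526.0073852539062, 52.95594787597656), (508.1473083496094, 278.6181640625), 74.72776794433594)
all ((535.166748046875, 30.8463134765625), (470.6658935546875, 248.09271240234375), 74.08811950683594)
rail n 944 slope [0.00908503 0.09255029]  yaw -0.24908478336224565
car top in chassis [[-0.047, -0.126], [-0.04, -0.122], [0.019, -0.079], [0.069, -0.034], [0.097, -0.028]] z 0.11575263096761912
clip_notch 0.46 [[0.066, 0.035], [0.103, 0.055], [0.109, 0.073]]
[[35, 46], [36, 47], [37, 49], [39, 42], [40, 52], [41, 40], [42, 52], [44, 43], [45, 51], [47, 57], [48, 49], [50, 52], [52, 52], [53, 48], [55, 50], [56, 52], [58, 54], [59, 44], [59, 60], [60, 56], [62, 42], [63, 53], [64, 37], [66, 58], [67, 35], [68, 48], [70, 37], [72, 50]]
latch 0.65 [[0.088, -0.084], [0.096, -0.079], [0.1, -0.073]]
1.1
top tray ((533.6902465820312, 35.87646484375), (510.4136657714844, 256.9654541015625), 73.98170471191406)
all ((531.0846557617188, 34.83842468261719), (468.75885009765625, 250.47402954101562), 74.44410705566406)
rail n 796 slope [0.02226666 0.08234192]  yaw -0.26226298052538205
car top in chassis [[-0.062, -0.108], [-0.057, -0.104], [-0.001, -0.06], [0.057, -0.016], [0.081, -0.011]] z 0.11734528499681085
1.35
```

Emit:
apply_moves --rows "-1 -28 -29 0 0; -1 -57 -58 0 0; -1 -85 -87 0 0; -1 -114 -117 0 0; -1 -142 -146 0 0"

```text
clock: 1.77
position: [0.3388, 0.3656, 0.304]
tool_rot: [0.0, 0.226, 0.974, 0.0]
contact_force: [1.2, -0.4, -0.3]
width: 0.297
```

Emit:
apply_moves --rows "-1 -28 -29 0 0; -1 -57 -58 0 0; -1 -85 -87 0 0; -1 -114 -117 0 0; -1 -142 -146 0 0"

```text
clock: 2.18
position: [0.4021, 0.1717, 0.3043]
tool_rot: [0.001, 0.226, 0.974, 0.0]
contact_force: [0.4, -0.4, 0.8]
width: -0.001
```

Emit:
apply_moves --rows "-1 -28 -29 0 0; -1 -57 -58 0 0; -1 -85 -87 0 0; -1 -114 -117 0 0; -1 -142 -146 0 0"

```text
clock: 2.6
position: [0.4651, -0.0223, 0.3042]
tool_rot: [0.0, 0.227, 0.974, 0.0]
contact_force: [0.7, 1.7, 0.1]
width: 0.002
```

Emit:
apply_moves --rows "-1 -28 -29 0 7; -1 -57 -58 0 14; -1 -67 -68 0 21; -1 -67 -68 0 28; -1 -67 -68 0 35"

```text
clock: 3.02
position: [0.4954, -0.1125, 0.3039]
tool_rot: [0.0, 0.513, 0.859, 0.0]
contact_force: [-0.8, 0.0, -0.7]
width: -0.002
```

Emit:
apply_moves --rows "-1 0 0 0 7; -1 0 0 0 14; -1 0 0 0 21; -1 0 0 0 28; -1 0 0 0 35"

```text
clock: 3.43
position: [0.4949, -0.1107, 0.304]
tool_rot: [0.0, 0.746, 0.666, 0.0]
contact_force: [-0.5, 0.2, 0.2]
width: -0.002
```

Emit:
apply_moves --rows "-1 0 0 0 7; -1 0 0 0 9; -1 0 0 0 9; -1 0 0 0 9"

```text
clock: 3.77
position: [0.4949, -0.1107, 0.304]
tool_rot: [0.0, 0.794, 0.608, 0.0]
contact_force: [0.4, 0.1, -0.7]
width: -0.0
```

Emit:
apply_moves --rows "-1 0 0 35 0; -1 0 0 70 0; -1 0 0 105 0; -1 0 0 135 0; -1 0 0 155 0"

```text
clock: 4.18
position: [0.494, -0.1103, 0.1464]
tool_rot: [-0.001, 0.794, 0.608, -0.001]
contact_force: [0.2, -0.5, 0.2]
width: 0.002
```

```bash
python3 - <<'E'
from h import *
a=[]
for n in("scene","top"):
    p=imaging.grab_frame(n); a.append(cv2.resize(p["image"][130:290,130:350,::-1],None,fx=1.8,fy=1.8))
cv2.imwrite("pics/b.png",np.hstack(a)); s=ctrl.sense();print(s["position"],s["contact_force"])
E
```

```text
[ 0.49320831 -0.10997242  0.145981  ] [-0.36488254  1.02979697  0.75755129]
```

View pics/b.png

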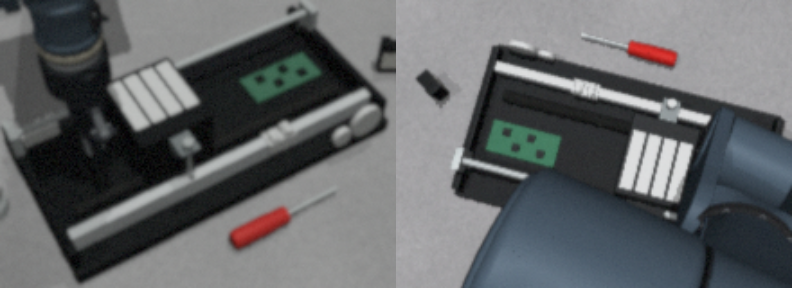

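The fingers stand clear behind the −y face: at about (95,140) in the left crop, with the carriage at (155,100). Now I push.

Emit:
apply_moves --rows "-1 8 0 0 0; -1 16 0 0 0; -1 22 0 0 0; -1 28 0 0 0; -1 34 0 0 0"

```text
clock: 4.7
position: [0.5047, -0.0773, 0.1503]
tool_rot: [0.001, 0.794, 0.608, 0.001]
contact_force: [-0.6, -1.8, 0.2]
width: 0.002
```

Emit:
apply_moves --rows "-1 6 0 0 0; -1 12 0 0 0; -1 18 0 0 0; -1 24 0 0 0; -1 30 0 0 0"

```text
clock: 5.12
position: [0.5119, -0.0484, 0.1489]
tool_rot: [0.0, 0.794, 0.608, 0.0]
contact_force: [-0.8, -1.1, 0.5]
width: -0.001
```

Emit:
apply_moves --rows "-1 6 0 0 0; -1 12 0 0 0; -1 18 0 0 0; -1 24 0 0 0; -1 30 0 0 0"

```text
clock: 5.53
position: [0.5198, -0.0194, 0.1489]
tool_rot: [0.0, 0.794, 0.608, 0.0]
contact_force: [0.4, -0.8, -0.3]
width: -0.001
```

```bash
cat > m.py <<'E'
from h import *
yaw=-.258; e=np.array([[np.cos(yaw),np.sin(yaw)],[-np.sin(yaw),np.cos(yaw)]])
p=imaging.grab_frame("scene"); W=world(p)
for t in("carriage","latch","clip_notch"):
    for d in imaging.cut_out(t,p)[:1]:
        T=W[d["mask"]]; T=T[np.isfinite(T[:,2])]
        if t=="carriage": T=T[(T[:,2]>.11)&(T[:,2]<.122)]
        print(t,round(d["confidence"],2),np.round(np.percentile(T[:,:2]@e.T*1000,[2,50,98],axis=0)).tolist(),np.round(np.percentile(T[:,2],[2,98]),3))
s=ctrl.sense(); print(s["clock"],s["position"],"tool y'",e[1]@s["position"][:2]*1000,"Fy'",e[1]@s["contact_force"][:2])
cv2.imwrite("pics/m.png",cv2.resize(p["image"][130:290,130:350,::-1],None,fx=3,fy=3))
E
python3 m.py
```

```text
carriage 0.56 [[459.0, 127.0], [526.0, 181.0], [586.0, 221.0]] [0.111 0.119]
clip_notch 0.55 [[582.0, 221.0], [599.0, 241.0], [604.0, 262.0]] [0.032 0.059]
5.7333 [ 0.51909757 -0.01947385  0.14871275] tool y' 113.61700992604214 Fy' 0.28447787811153175
```

Emit:
apply_moves --rows "-1 6 0 0 0; -1 12 0 0 0; -1 18 0 0 0; -1 24 0 0 0; -1 28 0 0 0"

```text
clock: 6.15
position: [0.5269, 0.0079, 0.1489]
tool_rot: [-0.0, 0.794, 0.608, -0.0]
contact_force: [-0.2, -0.9, -0.5]
width: -0.001
```

Emit:
apply_moves --rows "-1 2 0 0 0; -1 4 0 0 0; -1 6 0 0 0; -1 8 0 0 0; -1 10 0 0 0"

```text
clock: 6.57
position: [0.5294, 0.0168, 0.1489]
tool_rot: [-0.0, 0.794, 0.607, -0.0]
contact_force: [-1.5, -1.2, 0.1]
width: -0.0
```

```bash
python3 m.py
```

```text
carriage 0.7 [[455.0, 165.0], [528.0, 219.0], [589.0, 259.0]] [0.111 0.12 ]
clip_notch 0.58 [[582.0, 220.0], [599.0, 241.0], [604.0, 261.0]] [0.023 0.059]
6.7667 [0.52964878 0.0168035  0.14895232] tool y' 151.38577238058664 Fy' -0.11723030934502027
```

View pics/m.png

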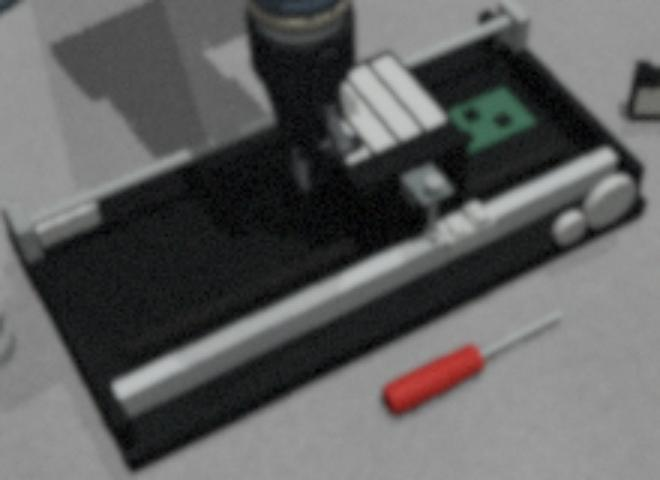

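The pin, at (432,225), is just short of the clip at (440–485, 205–240). I go on slowly from here.

Emit:
apply_moves --rows "-1 1 0 0 0; -1 2 0 0 0; -1 3 0 0 0; -1 3 0 0 0"

```text
clock: 7.1
position: [0.5304, 0.0197, 0.1489]
tool_rot: [0.0, 0.794, 0.608, 0.0]
contact_force: [0.1, 0.3, 0.2]
width: 0.002
```

Emit:
apply_moves --rows "-1 1 0 0 0; -1 2 0 0 0; -1 3 0 0 0; -1 3 0 0 0"

```text
clock: 7.43
position: [0.5311, 0.0227, 0.1489]
tool_rot: [0.0, 0.794, 0.608, 0.0]
contact_force: [0.3, -0.2, 0.0]
width: 0.003
```

Emit:
apply_moves --rows "-1 1 0 0 0; -1 2 0 0 0; -1 2 0 0 0"

```text
clock: 7.68
position: [0.5316, 0.0247, 0.1489]
tool_rot: [-0.0, 0.794, 0.608, 0.0]
contact_force: [-0.0, 0.1, 0.1]
width: 0.0
```

Emit:
apply_moves --rows "-1 1 0 0 0; -1 2 0 0 0; -1 2 0 0 0"

```text
clock: 7.93
position: [0.5321, 0.0266, 0.1489]
tool_rot: [-0.0, 0.794, 0.608, 0.0]
contact_force: [-0.5, 0.4, 0.8]
width: -0.003
```

Emit:
apply_moves --rows "-1 1 0 0 0; -1 2 0 0 0; -1 2 0 0 0"

```text
clock: 8.18
position: [0.5326, 0.0285, 0.1489]
tool_rot: [-0.0, 0.794, 0.608, 0.0]
contact_force: [0.3, -0.3, 1.6]
width: -0.001
```

Emit:
apply_moves --rows "-1 1 0 0 0; -1 2 0 0 0; -1 2 0 0 0"

```text
clock: 8.43
position: [0.5329, 0.0295, 0.1489]
tool_rot: [0.0, 0.794, 0.608, -0.001]
contact_force: [-1.6, -5.3, 1.5]
width: 0.001
```

Emit:
apply_moves --rows "-1 1 0 0 0; -1 1 0 0 0"

```text
clock: 8.6
position: [0.5331, 0.0302, 0.1489]
tool_rot: [0.0, 0.794, 0.608, -0.001]
contact_force: [-2.0, -6.2, 1.1]
width: -0.002
```

```bash
python3 m.py
```

```text
carriage 0.75 [[459.0, 178.0], [530.0, 234.0], [589.0, 272.0]] [0.111 0.12 ]
latch 0.51 [[587.0, 219.0], [593.0, 223.0], [599.0, 229.0]] [0.055 0.122]
clip_notch 0.6 [[583.0, 221.0], [600.0, 242.0], [603.0, 262.0]] [0.024 0.06 ]
8.8 [0.53304824 0.03015462 0.14893981] tool y' 165.16236435715317 Fy' -6.206645583856302
```

On the low hump now, at 6.5 N. I go on in 1 mm steps until the force drops.

Emit:
apply_moves --rows "-1 1 0 0 0; -1 1 0 0 0"

```text
clock: 8.97
position: [0.5333, 0.0311, 0.149]
tool_rot: [0.0, 0.794, 0.608, -0.001]
contact_force: [-1.7, -6.3, 1.8]
width: -0.003
```

Emit:
apply_moves --rows "-1 1 0 0 0; -1 1 0 0 0"

```text
clock: 9.13
position: [0.5336, 0.0322, 0.1489]
tool_rot: [0.0, 0.794, 0.608, -0.001]
contact_force: [-1.6, -6.0, 1.3]
width: 0.0
```

Emit:
apply_moves --rows "-1 1 0 0 0; -1 1 0 0 0"

```text
clock: 9.3
position: [0.5339, 0.0334, 0.1489]
tool_rot: [0.0, 0.794, 0.608, -0.001]
contact_force: [-1.3, -4.2, 1.4]
width: -0.001
```

Emit:
apply_moves --rows "-1 1 0 0 0; -1 1 0 0 0"

```text
clock: 9.47
position: [0.5343, 0.0348, 0.1489]
tool_rot: [0.0, 0.794, 0.608, -0.0]
contact_force: [-1.4, -3.6, 1.6]
width: -0.002
```

Emit:
apply_moves --rows "-1 1 0 0 0; -1 1 0 0 0"

```text
clock: 9.63
position: [0.5347, 0.0362, 0.1489]
tool_rot: [-0.0, 0.794, 0.608, 0.0]
contact_force: [-0.7, -3.9, 0.9]
width: -0.002
```

Emit:
apply_moves --rows "-1 1 0 0 0; -1 1 0 0 0"

```text
clock: 9.8
position: [0.535, 0.0374, 0.1489]
tool_rot: [-0.0, 0.794, 0.608, 0.0]
contact_force: [-0.1, -0.4, 1.2]
width: -0.001
```

Emit:
apply_moves --rows "-1 1 0 0 0; -1 1 0 0 0"

```text
clock: 9.97
position: [0.5353, 0.0385, 0.1489]
tool_rot: [-0.0, 0.794, 0.608, 0.0]
contact_force: [0.0, 0.2, 0.4]
width: -0.004
```

```bash
python3 m.py
```

```text
carriage 0.87 [[456.0, 186.0], [529.0, 243.0], [567.0, 282.0]] [0.111 0.12 ]
latch 0.48 [[590.0, 228.0], [595.0, 231.0], [597.0, 234.0]] [0.063 0.126]
clip_notch 0.73 [[583.0, 221.0], [600.0, 242.0], [604.0, 261.0]] [0.03 0.06]
10.1667 [0.53528646 0.03830964 0.14888948] tool y' 173.61854450318563 Fy' -0.5102412050100066
```

The force dropped, but the latch head still reads about 4 mm high: it is at the crest and has not dropped yet. Continuing.

Emit:
apply_moves --rows "-1 1 0 0 0; -1 1 0 0 0"

```text
clock: 10.33
position: [0.5355, 0.0391, 0.1489]
tool_rot: [-0.0, 0.794, 0.608, 0.0]
contact_force: [-0.0, -0.1, 0.4]
width: -0.005
```

Emit:
apply_moves --rows "-1 1 0 0 0; -1 1 0 0 0"

```text
clock: 10.5
position: [0.5358, 0.0401, 0.1489]
tool_rot: [-0.0, 0.794, 0.608, 0.0]
contact_force: [0.8, 0.8, 0.3]
width: -0.001
```

```bash
python3 m.py
```

```text
carriage 0.82 [[454.0, 193.0], [527.0, 247.0], [572.0, 287.0]] [0.111 0.12 ]
clip_notch 0.47 [[586.0, 222.0], [600.0, 241.0], [604.0, 260.0]] [0.032 0.059]
10.7 [0.53567991 0.03993677 0.14885657] tool y' 175.2922131767677 Fy' 0.9753633650607119
```

View pics/m.png

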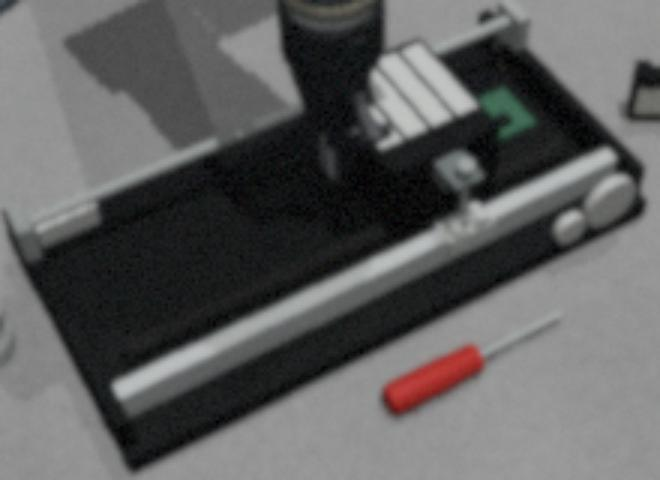

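Carriage moved on ahead of the tool (centre at about 240, which is the notch) and the force is zero, so it clicked in. I back off, lift and check.

Emit:
apply_moves --rows "-1 -8 0 0 0; -1 -16 0 0 0; -1 -24 0 0 0; -1 -32 0 -20 0; -1 -40 0 -50 0"

```text
clock: 11.12
position: [0.5231, 0.0004, 0.197]
tool_rot: [-0.003, 0.795, 0.607, -0.002]
contact_force: [0.3, -0.1, 0.4]
width: 0.0
```

Emit:
apply_moves --rows "-1 -30 0 -30 0; -1 -60 0 -60 0; -1 -90 0 -90 0; -1 -120 0 -110 0; -1 -150 0 -110 0"

```text
clock: 11.53
position: [0.487, -0.1466, 0.3137]
tool_rot: [0.005, 0.794, 0.607, 0.002]
contact_force: [0.7, -0.9, 0.0]
width: 0.002
```

Emit:
apply_moves --rows "-1 -40 0 0 0; -1 -60 0 0 0; -1 -60 0 0 0; -1 -60 0 0 0"

```text
clock: 11.87
position: [0.4694, -0.2028, 0.3088]
tool_rot: [-0.0, 0.795, 0.606, 0.0]
contact_force: [-0.5, 0.7, -0.4]
width: -0.002
```

```bash
python3 m.py; python3 - <<'E'
from h import *
yaw=-.258; e=np.array([[np.cos(yaw),np.sin(yaw)],[-np.sin(yaw),np.cos(yaw)]])
p=imaging.grab_frame("top"); W=world(p)
for t in("carriage","latch","clip_notch","cartridge","screwdriver","screw_jar"):
    for d in imaging.cut_out(t,p)[:1]:
        T=W[d["mask"]]; T=T[np.isfinite(T[:,2])]; print(t,round(d["confidence"],2),np.round(np.median(T,0),3),np.round(np.percentile(T[:,:2]@e.T*1000,[2,50,98],axis=0)).tolist())
q=imaging.grab_frame("scene")
a=[cv2.resize(q["image"][160:230,250:330,::-1],(400,350),interpolation=cv2.INTER_CUBIC),cv2.resize(p["image"][150:220,200:280,::-1],(400,350),interpolation=cv2.INTER_CUBIC)]
cv2.imwrite("pics/f.png",np.hstack(a))
E
```

```text
carriage 0.63 [[452.0, 193.0], [514.0, 238.0], [568.0, 288.0]] [0.111 0.119]
latch 0.45 [[669.0, 115.0], [683.0, 160.0], [692.0, 263.0]] [-0.     0.026]
clip_notch 0.52 [[585.0, 221.0], [600.0, 238.0], [603.0, 259.0]] [0.032 0.059]
12.0667 [ 0.47015847 -0.20028663  0.30868303] tool y' -73.6979442617303 Fy' -0.023936429839565912
carriage 0.89 [0.548 0.105 0.117] [[430.0, 194.0], [503.0, 242.0], [585.0, 292.0]]
latch 0.52 [0.628 0.071 0.052] [[579.0, 222.0], [590.0, 228.0], [606.0, 233.0]]
clip_notch 0.57 [0.628 0.071 0.053] [[579.0, 224.0], [590.0, 228.0], [598.0, 232.0]]
cartridge 0.66 [0.641 0.322 0.053] [[523.0, 461.0], [538.0, 475.0], [557.0, 499.0]]
screwdriver 0.88 [ 0.696 -0.012  0.023] [[666.0, 122.0], [677.0, 166.0], [690.0, 271.0]]
screw_jar 0.68 [ 0.426 -0.217  0.045] [[446.0, -113.0], [467.0, -102.0], [487.0, -95.0]]
```

View pics/f.png

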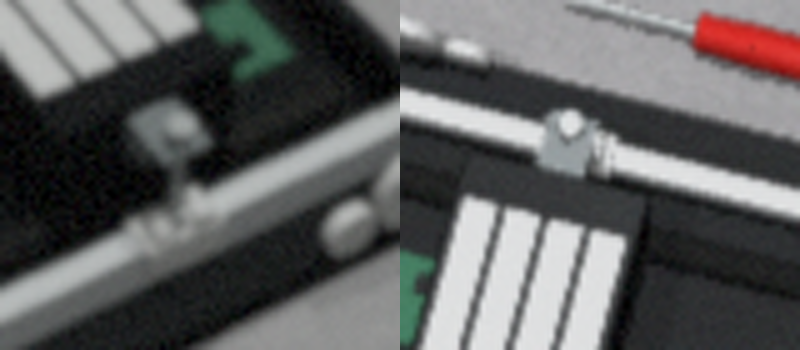

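The clip straddles the pin foot. One last check is the height of the latch head now against its height at the start, where it ran on the plain rail.

```bash
python3 - <<'E'
from h import *
f=lambda W,c,r:np.round(np.sort(W[r-3:r+4,c-3:c+4,2].ravel())[::-1][2:14]*1000).astype(int).tolist()
print("start top",f(np.load("top.npz")["W"],284,187),"scene",f(np.load("scene.npz")["W"],234,211))
p=imaging.grab_frame("top");print("now top",f(world(p),234,174))
p=imaging.grab_frame("scene");print("now scene",f(world(p),286,186)); s=ctrl.sense(); print(s["clock"],s["contact_force"])
E
```

```text
start top [123, 123, 123, 122, 122, 122, 122, 122, 122, 121, 121, 121] scene [122, 122, 122, 121, 121, 121, 120, 120, 120, 120, 120, 120]
now top [123, 123, 122, 122, 122, 122, 122, 121, 121, 121, 121, 120]
now scene [122, 122, 122, 121, 121, 121, 120, 120, 120, 120, 120, 120]
12.5667 [-0.42982952  0.24945312  0.83140678]
```

The head is back at rail height (at the crest it read 4 mm higher), so the latch has dropped into the notch. Handing in.

```bash
python3 -c "
from workcell import ctrl
print(ctrl.close_job())"
```

```text
the job is handed in; nothing more can be done
None
```

The carriage is resting in the clip's notch, and I handed the job in after about 12.6 s of the 38 s allowed; no verdict is reported.

I pushed its −y face with the shut fingers along the rail. The force rose to about 6.5 N on the low hump. At the crest it fell to zero and the carriage jumped ahead of the fingers, so I stopped well short of the high hump. I then backed the hand off and lifted it clear.

**Last checks**
- **Position along the rail:** the carriage's middle is at about 240–243 mm, against about 240 mm for the notch. The travel was about 132 mm, against 130–132 mm estimated beforehand. These readings are good to only a few millimetres, so they do not by themselves prove the 3 mm tolerance.
- **Latch height:** the latch head is back at 122 mm, its height on the plain rail. It read 126 mm at the crest, so this is the best sign that the latch dropped in.
- **Loose things:** cartridge and screwdriver read within about 3 mm of where they began.
- **Readings that disagreed:** the jar's last reading was about 11 mm off its first one. The arm never came near the jar, so I put this down to the arm partly hiding it, but I did not check further. Some late network finds were wrong: one took the screwdriver for the latch, and the top view took the latch and clip for the same spot. I did not use these.

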